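# Load the rod-finishing caddy

## Robot

A 6-joint arm with a two-finger parallel gripper is mounted at the origin on a cart in front of the work surface, level with it; the furniture and walls round the work are solid. World frame = base frame: x ahead of the robot, y to its left, z up, the work surface at z = 0. Lengths are in m, angles in rad, forces in N, time in s.
With the tool pointing down it reaches from about 0.25 to 0.775 m from the base axis. Payload 4 kg.
Tool frame: the origin (TCP) lies at the very end of the fingers, on their centre line; the grasp point (between the pads) lies 19 mm behind it; z points along the fingers, y is the line along which they close (so a half turn about z gives the same grasp; the last joint's range is limited). The gripper opens to 85 mm and grips with 20 to 120 N. Pads are 22 mm wide; open, the fingers measure 114 mm over their backs; the gripper's body (76 mm by 85 mm) begins 54 mm behind the grasp point. The pads swing forward as they close: fully open they stand 13 mm farther back than shut.
Start: joints at [1.145, 0.087, 1.371, -0, 1.684, -0.103], TCP at [0.174, 0.522, 0.231] pointing down, gripper open.
Joint ranges: [-3.1, 3.1], [-0.76, 2.03], [0.27, 2.55], [-1.08, 4.22], [0.17, 2.65], [-2.57, 2.57]. Speed limits (rad/s): [2.79, 2.79, 3.14, 3.14, 3.14, 3.14].

## Interface

Orientations are given as a rotation vector (axis times angle).
In Python, from plant import sensors, eyes, arm gives the robot as it stands. The module is installed in compiled form; this text tells all that it offers.
- The arm moves only by the tool carry_out, never from a script. Its argument "commands" is a list of rows, each a list of 5 numbers: the opening, from -1 (shut) to 1 (fully open), then the shift along the world's x, y, z in m, then the turn about the world's z in degrees. In form: [[fingers, tx, ty, tz, spin], ...]. A call has 1 to 12 rows; each row shifts and turns the commanded pose from where the row before left it; what a row does not reach is not made up. A row lasts 1/12 s, in which the tool goes at most 41.7 mm and 7.16 degrees, less where a joint would pass 70% of its speed; a pose out of reach is approached as far as the arm can. A call with a gripper value outside its range is refused whole. The fingers move at their own pace and stop on an object; "grip_force" is the grip in N (left out, the last holds). Time passes only in rows, so rows that do not move let the fingers close. It gives the time, the measured TCP pose, the force, the opening and the grip force at its end, in the units of the state.
- sensors.state(): the state, without advancing time (a new reading comes with each control period).
- eyes.capture(name): name is "scene" or "side" or "wrist"; returns a dict with "pixels" (400x640x3 uint8, red, green, blue), "mtx" (3x3 intrinsics, pixels), "rvec" (rotation vector, rad) and "tvec" (3), from world to camera coordinates, as OpenCV has them; the wrist camera has in their place "tool_from_camera" (4x4, takes a point from camera to tool coordinates, whose origin is the TCP and whose axes are the flange's). Camera axes: x right, y down, z forward; pixel columns grow to the right and rows downward; lengths in m; the calibration is good to about 2 mm. A picture is of the moment at which its call begins: read the wrist's pose just before it. There is no depth.
- arm.finish_job(): hands the job in; it is judged then, once.
The state is a dict: "time_s": time; "joint_pos": joint angles; "joint_velocities": joint speeds; "joint_efforts": joint torques, N m; "tool_pos": TCP position; "tcp_rot": TCP orientation; "ft_force": force on the tool from outside, world axes, zero at the start; "torque": the same for the moment, N m; "width": finger opening in m; "gripper_force": force on a finger pad.
Only numpy, scipy, OpenCV 4.12 (cv2) and the standard library are available. Lean on these libraries where they do the work, as an engineer would, in place of code of your own. Each camera call takes 0.05 s, during which the arm holds its last target. There are 200 camera calls.

## Task

Load the wooden caddy for the next rod-finishing job: stand the dropper bottle in the wide round well, the epoxy bottle in the narrow round well, the black mixing cup in the wide square well and the thread spool in the narrow square well, each upright and right down on the floor of its well. The tall wash bottle and the little white-capped lacquer bottle do not belong to this job: leave them standing where they are.

Things in the scene. Friction and masses are not known exactly. Their poses are not given: they have to be found in the camera images.
- dropper: Squeeze bottle with brass dropper nozzle and black collar, pale body; the lower of the two large bottles. Round body 51 mm across up to 85 mm high, collar 34 mm across to 104 mm, thin nozzle to 123 mm; 0.1 to 0.17 kg, loose, standing. Belongs in the wide round well. Origin: centre of its underside; z up along its axis.
- epoxy: Small bottle of the two-part epoxy finish with light blue body and black cap: the taller and plainer of the two small bottles. Round body 29 mm across up to 60 mm high, cap 24 mm across to 74 mm, loose, standing. Belongs in the narrow round well. Origin: centre of its underside; z up along its axis.
- mixing_cup: Black plastic mixing beaker, open on top, 62 mm high, 56 mm across at the rim and about 51 mm at the foot, loose, standing. Belongs in the wide square well. Origin: centre of its underside; z up along its axis.
- thread_spool: Spool of wrapping thread, dark blue between pale flanges, 33 mm across and 38 mm high, loose, standing on a flange. Belongs in the narrow square well. Origin: centre of its underside; z up along its axis.
- insert_wide_round: Beech insert 98 x 98 x 24 mm in the plywood caddy (218 mm square, wall tops 34 mm above the bench), fixed, with one well: round, 67 mm across, 18 mm deep. Four such, 100 mm apart centre to centre, two by two, swap quarters between starts. Origin: middle of its underside, below the well's centre, 6 mm above the bench; x, y along its sides, z up; well floor at z = 6 mm, top at 24 mm.
- insert_narrow_round: Beech insert 98 x 98 x 24 mm in the plywood caddy (218 mm square, wall tops 34 mm above the bench), fixed, with one well: round, 46 mm across, 18 mm deep. Four such, 100 mm apart centre to centre, two by two, swap quarters between starts. Origin: middle of its underside, below the well's centre, 6 mm above the bench; x, y along its sides, z up; well floor at z = 6 mm, top at 24 mm.
- insert_wide_square: Beech insert 98 x 98 x 24 mm in the plywood caddy (218 mm square, wall tops 34 mm above the bench), fixed, with one well: square, 68 x 68 mm, 18 mm deep. Four such, 100 mm apart centre to centre, two by two, swap quarters between starts. Origin: middle of its underside, below the well's centre, 6 mm above the bench; x, y along its sides, z up; well floor at z = 6 mm, top at 24 mm.
- insert_narrow_square: Beech insert 98 x 98 x 24 mm in the plywood caddy (218 mm square, wall tops 34 mm above the bench), fixed, with one well: square, 49 x 49 mm, 18 mm deep. Four such, 100 mm apart centre to centre, two by two, swap quarters between starts. Origin: middle of its underside, below the well's centre, 6 mm above the bench; x, y along its sides, z up; well floor at z = 6 mm, top at 24 mm.
- wash: Look-alike, stays where it is: tall white wash bottle with a long thin spout, no brass nozzle; body 53 mm across to 105 mm high, 176 mm high to the tip of the spout, with its spout nowhere more than 45 mm sideways from the origin; loose, standing. Origin: on its underside, 5 mm to the -y side of the body's middle; z up.
- lacquer: Look-alike, stays where it is: small lacquer bottle, blue with a tall white brush cap; 27 mm across and only 62 mm high, loose, standing. Origin: centre of its underside; z up along its axis.
There are look-alikes about, which are no part of the job. There is more than one size of the thread_spool; the job needs the larger.

How it is judged:
At the end, for the whole second after the job is handed in: Each of the four things stands on the floor of its own well (16 mm sideways, origin 2 to 10 mm above the insert's underside, within 0.12 rad of upright), released and at rest; wash bottle and lacquer bottle stand upright within 25 mm of where they were (horizontal distance between dropper and insert_wide_round below 0.016 m and z of dropper in the frame of insert_wide_round between 0.002 and 0.01 m and angle between each of dropper, epoxy, mixing_cup, thread_spool, wash, lacquer's own z axis and vertical below 0.12 rad and linear speed of each of dropper, epoxy, mixing_cup, thread_spool below 0.02 m/s and horizontal distance between epoxy and insert_narrow_round below 0.016 m and z of epoxy in the frame of insert_narrow_round between 0.002 and 0.01 m and horizontal distance between mixing_cup and insert_wide_square below 0.016 m and z of mixing_cup in the frame of insert_wide_square between 0.002 and 0.01 m and horizontal distance between thread_spool and insert_narrow_square below 0.016 m and z of thread_spool in the frame of insert_narrow_square between 0.002 and 0.01 m and distance of each of wash, lacquer from where it was at the start of the episode below 0.025 m); the robot touches nothing.
It fails at once if the wash bottle or the lacquer bottle is moved by more than 40 mm or knocked over (distance of any of wash, lacquer from where it was at the start of the episode above 0.04 m or angle between any of wash, lacquer's own z axis and vertical above 0.6 rad).
It also fails if it takes over 102 s, if anything falls off the work surface, if the arm or the gripper's body presses on something with over 40 N, if the wrist force passes 120 N, or if a joint passes its speed limit or range.

## Working session

There is one attempt and no reset: what is moved stays moved. The work goes in short steps, Python scripts to look and compute and a tool call to move; the robot and the scene stay as the last step left them, time stands still between calls to the robot, and variables do not carry over. Pictures are saved under pics/ and viewed, at most 14 in all, crops included, and the job is handed in when it is done.

Besides the shell and the picture viewer there is one more tool, called as a command line: name --pt "numbers of a row" for each row, then --argument value for the rest. carry_out: Moves the arm, as the interface text tells. Its arguments: {"type":"object","properties":{"commands":{"type":"array","items":{"type":"array","items":{"type":"number"}}},"grip_force":{"type":"number"}},"required":["commands"]}

```bash
mkdir -p pics
cat > h.py <<'E'
import numpy as np, cv2, pickle
from plant import sensors, eyes, arm
def cap(n):
    s=sensors.state(); c=eyes.capture(n); c['state']=s
    return c
def save(c,f,roi=None,k=1):
    im=c['pixels'][:,:,::-1]
    if roi: x0,y0,x1,y1=roi; im=im[y0:y1,x0:x1]
    cv2.imwrite('pics/'+f,cv2.resize(im,None,fx=k,fy=k,interpolation=cv2.INTER_CUBIC))
def Rt(c):
    if 'rvec' in c: return cv2.Rodrigues(np.array(c['rvec'],float))[0],np.array(c['tvec'],float).ravel()
    s=c['state'];T=np.eye(4);T[:3,:3]=cv2.Rodrigues(np.array(s['tcp_rot'],float))[0];T[:3,3]=s['tool_pos']
    M=np.linalg.inv(T@np.array(c['tool_from_camera']));return M[:3,:3],M[:3,3]
def ray(c,uv,z):
    R,t=Rt(c);d=R.T@np.linalg.solve(np.array(c['mtx']),[uv[0],uv[1],1.]);o=-R.T@t
    return o+d*(z-o[2])/d[2]
def proj(c,p):
    R,t=Rt(c);q=np.array(c['mtx'])@(R@np.array(p,float)+t);return q[:2]/q[2]
def dump(c,f): pickle.dump(c,open(f,'wb'))
def load(f): return pickle.load(open(f,'rb'))
E
python3 - <<'E'
from h import *
for n in ['scene','side','wrist']:
    c=cap(n);dump(c,n+'0.pkl');save(c,n+'0.png',k=1.25)
    R,t=Rt(c);print(n,-R.T@t,R[2])
print(sensors.state())
E
```

```text
scene [-0.2037559  -0.48625307  0.44473436] [ 0.75526117  0.50317996 -0.41998869]
side [ 0.16854729 -0.83921224  0.68465054] [ 0.31313147  0.75577549 -0.57511051]
wrist [0.10335198 0.54596429 0.37200026] [ 0.27758468 -0.09593707 -0.95589896]
{'time_s': 0.15, 'joint_pos': array([ 1.14488141e+00,  8.77996610e-02,  1.37192908e+00, -3.81337801e-06,
        1.68359210e+00, -1.03109326e-01]), 'joint_velocities': array([ 5.95858010e-04, -2.54485320e-03, -3.50895056e-03,  3.94644817e-06,
       -3.32909955e-04, -4.61065565e-04]), 'joint_efforts': array([ 1.70216808e-03, -3.52371204e+01, -3.13680160e+01, -1.02263318e-04,
        8.06723430e-03,  1.73836668e-06]), 'tool_pos': array([0.17432577, 0.52123518, 0.23038897]), 'tcp_rot': array([-5.04791597e-01, -3.10031729e+00,  2.62140675e-03]), 'ft_force': array([ 0.10925757,  0.04585316, -0.17007549]), 'torque': array([-0.01080697, -0.0225591 , -0.06257475]), 'gripper_force': 0.0, 'width': 0.08499956512947672}
```

View pics/scene0.png

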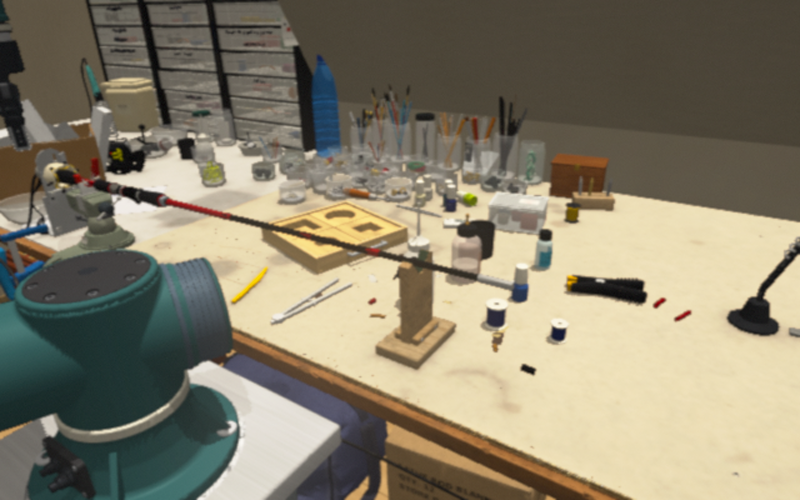

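View pics/side0.png

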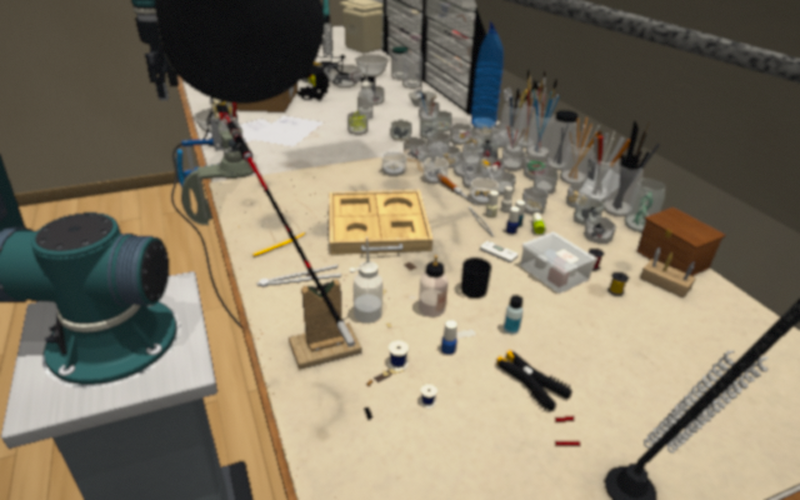

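The side view shows the dropper bottle (brass tip) at about (433,290), the wash bottle (368,295), the cup (476,278) and the epoxy (513,315). The lacquer is at (450,338), the large spool (398,353), the small spool (428,395) and the caddy (380,222). A rod runs from the stand to the back-left. I'll enlarge the crops to confirm.

Run:
```python
from h import *
s=load('side0.pkl')
save(s,'side_crop.png',(250,145,450,345),3)
for n,u,z in [('cad',(380,222),.03),('drop',(433,313),0),('wash',(367,318),0),('cup',(475,293),0),('epoxy',(513,330),0),('lacq',(449,351),0),('spool',(398,364),0),('small',(428,402),0),('standbase',(325,345),.01)]:
    print(n,ray(s,np.array(u)/1.25,z).round(3))
```

```text
cad [0.551 0.162 0.03 ]
drop [ 0.547 -0.128  0.   ]
wash [ 0.428 -0.098  0.   ]
cup [ 0.649 -0.102  0.   ]
epoxy [ 0.662 -0.22   0.   ]
lacq [ 0.53  -0.228  0.   ]
spool [ 0.437 -0.225  0.   ]
small [ 0.45  -0.317 -0.   ]
standbase [ 0.334 -0.15   0.01 ]
```

View pics/side_crop.png

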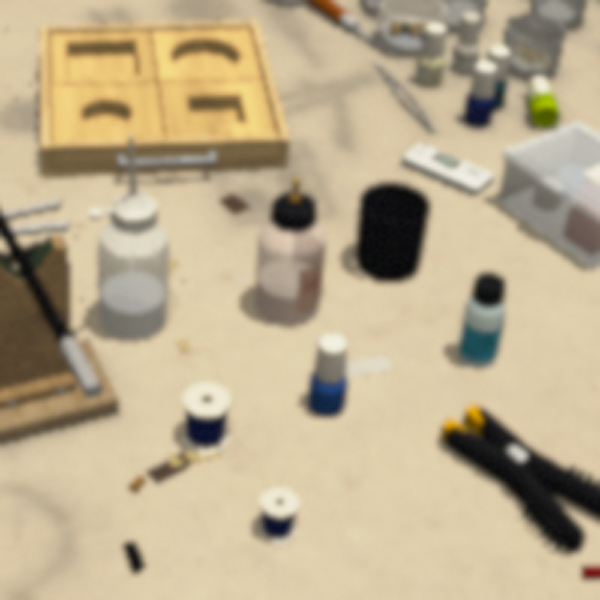

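The crop shows a dropper with a brass tip at (293,255) and a wash bottle with a thin spout at (133,265). The epoxy has a black cap at (483,320) and the lacquer a white cap at (328,375). The larger spool is at (206,420) and the smaller one at (280,512). The wells are: back-left wide square, back-right wide round, front-left narrow round, front-right narrow square. Next I'll find the rod in 3D and measure everything precisely.

Run:
```python
from h import *
a=load('scene0.pkl');s=load('side0.pkl')
def plane(c,u,v):
    R,t=Rt(c);K=np.array(c['mtx']);o=-R.T@t
    f=lambda q:R.T@np.linalg.solve(K,[q[0]/1.25,q[1]/1.25,1.])
    n=np.cross(f(u),f(v));n/=np.linalg.norm(n);return n,n@o
n1,d1=plane(a,(180,205),(505,284));n2,d2=plane(s,(245,148),(345,335))
for y in [-.2,-.15,-.1,0,.1,.2,.3,.4,.5]:
    x=np.linalg.solve(np.array([n1,n2,[0,1,0]]),[d1,d2,y]);print(x.round(3))
# caddy corners side crop px -> top z .034
f=lambda q:np.array([250+q[0]/3,145+q[1]/3])
for q in [(41,28),(262,22),(287,146),(39,152)]: print('corner',ray(s,f(q),.034).round(4))
# base ellipse front-bottom edges / tops
for n,q,z in [('epoxycap',(489,284),.074),('cuprim',(395,200),.062),('spooltop',(206,401),.038),('smalltop',(280,502),.028),('dropcollar',(295,200),.104),('lacqtop',(332,343),.062)]:
    print(n,ray(s,f(q),z).round(4))
```

```text
[ 0.334 -0.2    0.131]
[ 0.333 -0.15   0.13 ]
[ 0.331 -0.1    0.13 ]
[0.328 0.    0.129]
[0.325 0.1   0.128]
[0.322 0.2   0.127]
[0.318 0.3   0.127]
[0.315 0.4   0.126]
[0.312 0.5   0.125]
corner [0.4822 0.3206 0.034 ]
corner [0.6946 0.2584 0.034 ]
corner [0.6225 0.0438 0.034 ]
corner [0.4175 0.1082 0.034 ]
epoxycap [ 0.6549 -0.2223  0.074 ]
cuprim [ 0.6506 -0.0937  0.062 ]
spooltop [ 0.4358 -0.2272  0.038 ]
smalltop [ 0.4496 -0.3181  0.028 ]
dropcollar [ 0.5487 -0.1187  0.104 ]
lacqtop [ 0.5283 -0.2279  0.062 ]
```

carry_out --pt "1 0.0153 -0.0142 0.0045 -7" --pt "1 0.0153 -0.0142 0.0045 -7" --pt "1 0.0153 -0.0142 0.0045 -7" --pt "1 0.0153 -0.0142 0.0045 -7" --pt "1 0.0153 -0.0142 0.0045 -7" --pt "1 0.0153 -0.0142 0.0045 -7" --pt "1 0.0153 -0.0142 0.0045 -7" --pt "1 0.0153 -0.0142 0.0045 -7" --pt "1 0.0153 -0.0142 0.0045 -7" --pt "1 0.0153 -0.0142 0.0045 -7" --pt "1 0.0153 -0.0142 0.0045 -7" --pt "1 0.0153 -0.0142 0.0045 -7" --grip_force 25

```text
time_s: 1.15
tool_pos: [0.3586, 0.3503, 0.2852]
tcp_rot: [2.456, 1.959, -0.001]
ft_force: [0.6, -0.5, -0.1]
width: 0.0857
gripper_force: 0.0
```

carry_out --pt "1 0.0153 -0.0142 0.0045 -7" --pt "1 0.0153 -0.0142 0.0045 -7" --pt "1 0.0153 -0.0142 0.0045 -7" --pt "1 0.0153 -0.0142 0.0045 -7" --pt "1 0.0153 -0.0142 0.0045 -7" --pt "1 0.0153 -0.0142 0.0045 -7" --pt "1 0.0153 -0.0142 0.0045 -7" --pt "1 0.0153 -0.0142 0.0045 -7" --pt "1 0.0153 -0.0142 0.0045 -7" --pt "1 0.0153 -0.0142 0.0045 -7" --pt "1 0.0153 -0.0142 0.0045 -7" --pt "1 0.0153 -0.0142 0.0045 -7"

```text
time_s: 2.15
tool_pos: [0.5423, 0.18, 0.339]
tcp_rot: [3.136, -0.188, -0.001]
ft_force: [0.1, 0.5, 0.8]
width: 0.0854
gripper_force: 0.0
```

Run:
```python
from h import *
c=cap('wrist');dump(c,'wr1.pkl');save(c,'wr1.png',k=1.25)
s=c['state'];print(s['time_s'],s['tool_pos'],s['tcp_rot'],s['joint_pos'].round(2))
R,t=Rt(c);print(-R.T@t,R[2])
```

```text
2.15 [0.54225491 0.17998239 0.33903996] [ 3.13566147e+00 -1.87531506e-01 -1.45936710e-03] [ 0.22  0.14  1.1  -0.    1.9   1.91]
[0.6168564  0.17182098 0.4807388 ] [-0.29278325  0.03421263 -0.95556657]
```

View pics/wr1.png

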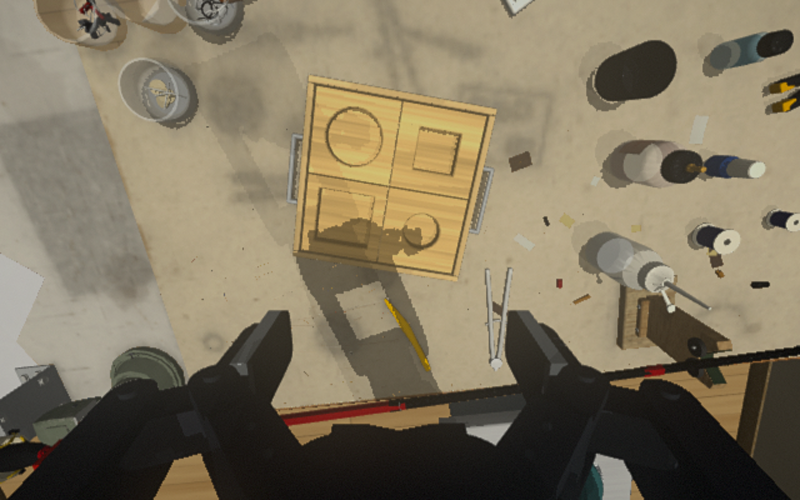

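The wrist picture shows the wells: wide round at (354,136), narrow square (436,152), wide square (346,217) and narrow round (421,231). The wash spout tip is at (710,308). The objects on the right agree with the side view.

Run:
```python
from h import *
c=load('wr1.pkl');f=lambda q:(q[0]/1.25,q[1]/1.25)
P=[]
for q in [(310,76),(495,109),(458,280),(295,251)]:
    p=ray(c,f(q),.034);P.append(p);print('corner',p.round(4))
P=np.array(P);C=P.mean(0);e=(P[0]-P[3]+P[1]-P[2]);th=np.arctan2(e[1],e[0]);print(C,np.degrees(th))
u=np.array([np.cos(th),np.sin(th)]);v=np.array([-u[1],u[0]])
for n,a,b,q in [('wide round',1,1,(354,136)),('nar sq',1,-1,(436,152)),('wide sq',-1,1,(346,217)),('nar rnd',-1,-1,(421,231))]:
    w=C[:2]+.05*(a*u+b*v);print(n,w.round(4),ray(c,f(q),.030).round(4)[:2])
for n,q,z in [('spout',(710,308),.176),('washcap',(657,277),.125),('wash base',(607,250),.0),('cup rim',(648,71),.062),('drop collar',(681,167),.104),('epoxy cap',(775,43),.074),('spool',(730,240),.038),('lacq',(757,171),.062),('small',(793,222),.028)]: print(n,ray(c,f(q),z).round(4))
```

```text
corner [0.6886 0.2617 0.034 ]
corner [0.6292 0.0582 0.034 ]
corner [0.4238 0.1154 0.034 ]
corner [0.4889 0.3198 0.034 ]
[0.55760276 0.18876167 0.034     ] -15.889270784940924
wide round [0.6194 0.2232] [0.6193 0.2234]
nar sq [0.592 0.127] [0.5895 0.1291]
wide sq [0.5232 0.2505] [0.5241 0.2485]
nar rnd [0.4958 0.1544] [0.4947 0.1568]
spout [ 0.4295 -0.0947  0.176 ]
washcap [ 0.4414 -0.0797  0.125 ]
wash base [ 0.4288 -0.0961  0.    ]
cup rim [ 0.6466 -0.0948  0.062 ]
drop collar [ 0.5497 -0.1082  0.104 ]
epoxy cap [ 0.6564 -0.2105  0.074 ]
spool [ 0.4385 -0.2282  0.038 ]
lacq [ 0.5274 -0.225   0.062 ]
small [ 0.4492 -0.3132  0.028 ]
```

carry_out --pt "1 0 -0.03 0 0" --pt "1 0 -0.03 0 0" --pt "1 0 -0.03 0 0" --pt "1 0 -0.03 0 0" --pt "1 0 -0.03 0 0" --pt "1 0 -0.03 0 0" --pt "1 0 -0.03 0 0" --pt "1 0 -0.03 0 0" --pt "1 0 -0.03 0 0" --pt "1 0 -0.03 0 0" --pt "1 0 -0.03 0 0" --pt "1 0 0 0 0"

```text
time_s: 3.2
tool_pos: [0.5411, -0.1541, 0.3378]
tcp_rot: [3.134, -0.187, -0.004]
ft_force: [0.8, -0.6, -0.2]
width: 0.0852
gripper_force: 0.0
```

Run:
```python
from h import *
c=cap('wrist');dump(c,'wr2.pkl');save(c,'wr2.png',k=1.25)
print(c['state']['tool_pos'])
```

```text
[ 0.54111292 -0.15408836  0.33783504]
```

View pics/wr2.png

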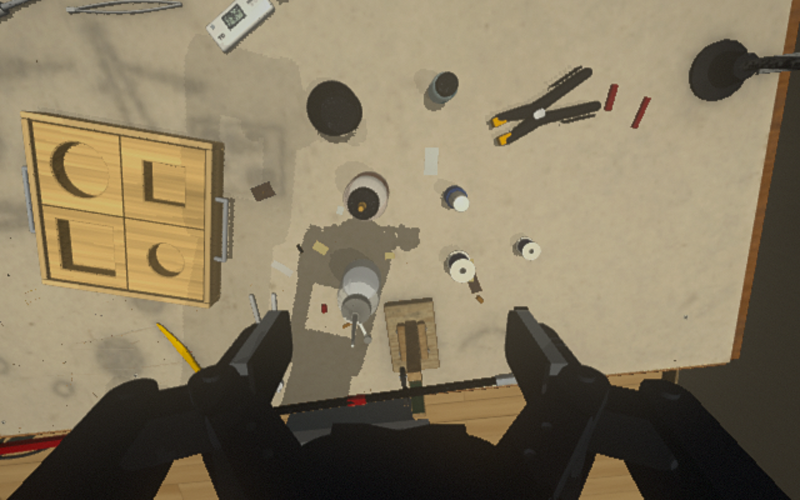

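This overhead picture shows the cup rim centre at (333,107), the epoxy cap (446,82), the dropper collar (362,203), the spool top (461,267), the lacquer (461,202) and the wash cap (355,306).

Run:
```python
from h import *
c=load('wr2.pkl');f=lambda q:(q[0]/1.25,q[1]/1.25)
for n,q,z in [('spout',(354,343),.176),('washcap',(355,306),.12),('cup rim',(334,107),.062),('drop collar',(362,204),.104),('drop shoulder',(367,195),.085),('epoxy cap',(447,82),.074),('spool',(461,267),.038),('lacq',(461,203),.062),('small',(530,250),.028),('rod butt',(514,378),.13),('cad corner',(210,305),.034),('cad c',(22,112),.034)]: print(n,ray(c,f(q),z).round(4))
```

```text
spout [ 0.432  -0.0988  0.176 ]
washcap [ 0.4431 -0.0953  0.12  ]
cup rim [ 0.6494 -0.0984  0.062 ]
drop collar [ 0.5497 -0.1175  0.104 ]
drop shoulder [ 0.5554 -0.1221  0.085 ]
epoxy cap [ 0.6582 -0.2184  0.074 ]
spool [ 0.4418 -0.2237  0.038 ]
lacq [ 0.5298 -0.2258  0.062 ]
small [ 0.4505 -0.3156  0.028 ]
rod butt [ 0.3379 -0.2609  0.13  ]
cad corner [0.4267 0.1128 0.034 ]
cad c [0.6889 0.2596 0.034 ]
```

carry_out --pt "1 0.027 0.0135 -0.0225 0" --pt "1 0.027 0.0135 -0.0225 0" --pt "1 0.027 0.0135 -0.0225 0" --pt "1 0.027 0.0135 -0.0225 0" --pt "1 0 0 -0.028 0" --pt "1 0 0 -0.028 0" --pt "1 0 0 -0.028 0" --pt "1 0 0 -0.028 0" --pt "1 0 0 -0.028 0" --pt "1 0 0 0 0" --pt "1 0 0 0 0"

```text
time_s: 4.17
tool_pos: [0.6482, -0.0937, 0.1071]
tcp_rot: [-3.135, 0.176, 0.008]
ft_force: [1.0, 0.7, 1.3]
width: 0.0855
gripper_force: 0.0
```

carry_out --pt "1 0.001 -0.003 -0.026 0" --pt "1 0 0 -0.026 0" --pt "1 0 0 -0.025 0" --pt "1 0 0 0 0" --pt "-1 0 0 0 0" --pt "-1 0 0 0 0" --pt "-1 0 0 0 0" --pt "-1 0 0 0 0" --pt "-1 0 0 0 0" --pt "-1 0 0 0 0" --pt "-1 0 0 0 0" --pt "-1 0 0 0 0" --grip_force 25

```text
time_s: 5.17
tool_pos: [0.6531, -0.0984, 0.0365]
tcp_rot: [3.136, -0.178, 0.011]
ft_force: [0.5, 1.3, 7.5]
width: 0.0537
gripper_force: 26.7
```

carry_out --pt "-1 0 0 0.01 0" --pt "-1 0 0 0.02 0" --pt "-1 0 0 0.025 0" --pt "-1 0 0 0.025 0" --pt "-1 0 0 0.025 0" --pt "-1 0 0 0.025 0" --pt "-1 0 0 0 0"

```text
time_s: 5.75
tool_pos: [0.6537, -0.099, 0.171]
tcp_rot: [3.134, -0.178, 0.02]
ft_force: [1.7, -0.8, 1.7]
width: 0.0537
gripper_force: 26.6
```

Run:
```python
from h import *
c=cap('side');dump(c,'s2.pkl');save(c,'s2.png',(240,80,500,320),2.4)
```

```text
(no output)
```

View pics/s2.png

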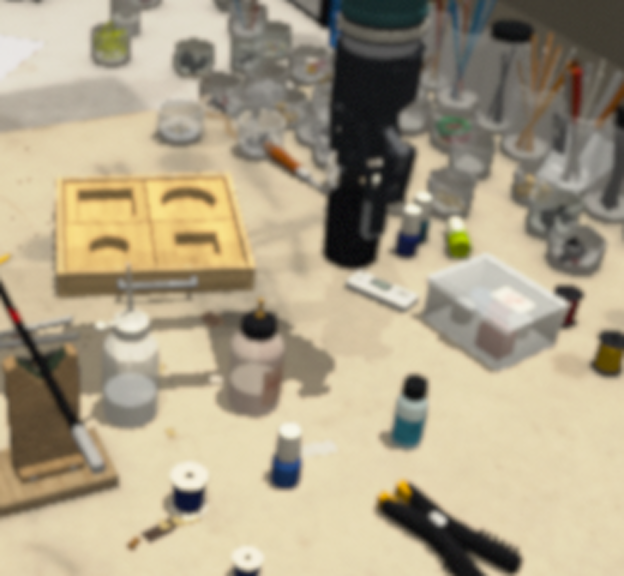

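The side view shows the cup held upright at about (350,235), with the gripper clear of everything else. I'll carry it to the wide square well.

carry_out --pt "-1 -0.0117 0.0317 0 0" --pt "-1 -0.0117 0.0317 0 0" --pt "-1 -0.0117 0.0317 0 0" --pt "-1 -0.0117 0.0317 0 0" --pt "-1 -0.0117 0.0317 0 0" --pt "-1 -0.0117 0.0317 0 0" --pt "-1 -0.0117 0.0317 0 0" --pt "-1 -0.0117 0.0317 0 0" --pt "-1 -0.0117 0.0317 0 0" --pt "-1 -0.0117 0.0317 0 0" --pt "-1 -0.0117 0.0317 0 0" --pt "-1 0 0 0 0"

```text
time_s: 6.8
tool_pos: [0.5187, 0.2557, 0.1611]
tcp_rot: [-3.135, 0.168, 0.006]
ft_force: [-0.3, -0.0, -0.4]
width: 0.0537
gripper_force: 26.7
```

carry_out --pt "-1 0 0 -0.02 0" --pt "-1 0 0 -0.02 0" --pt "-1 0 0 -0.02 0" --pt "-1 0 0 -0.01 0" --pt "-1 0 0 0 0" --pt "-1 0 0 0 0"

```text
time_s: 7.3
tool_pos: [0.5215, 0.25, 0.0915]
tcp_rot: [3.135, -0.178, -0.003]
ft_force: [-0.4, 0.6, -0.4]
width: 0.0542
gripper_force: 26.7
```

carry_out --pt "-1 0.003 0 -0.015 0" --pt "-1 0 0 -0.015 0" --pt "-1 0 0 -0.008 0" --pt "-1 0 0 0 0" --pt "-1 0 0 0 0" --pt "-1 0 0 -0.004 0" --pt "-1 0 0 0 0" --pt "-1 0 0 0 0"

```text
time_s: 7.97
tool_pos: [0.5253, 0.2507, 0.051]
tcp_rot: [-3.136, 0.178, -0.002]
ft_force: [-0.5, -0.5, -0.1]
width: 0.0541
gripper_force: 26.7
```

carry_out --pt "-1 0 0 -0.003 0" --pt "-1 0 0 0 0" --pt "-1 0 0 0 0"

```text
time_s: 8.22
tool_pos: [0.5257, 0.251, 0.0484]
tcp_rot: [-3.135, 0.178, -0.003]
ft_force: [0.3, 2.0, 3.3]
width: 0.0541
gripper_force: 26.8
```

carry_out --pt "1 0 0 0 0" --pt "1 0 0 0 0" --pt "1 0 0 0 0" --pt "1 0 0 0 0" --pt "1 0 0 0 0" --pt "1 0 0 0.02 0" --pt "1 0 0 0.03 0" --pt "1 0 0 0.03 0" --pt "1 0 0 0.03 0" --pt "1 0 0 0.03 0" --pt "1 0 0 0.03 0" --pt "1 0 0 0 0"

```text
time_s: 9.22
tool_pos: [0.5279, 0.2515, 0.2257]
tcp_rot: [-3.131, 0.178, -0.02]
ft_force: [1.2, 0.5, 1.1]
width: 0.0851
gripper_force: 0.0
```

Run:
```python
from h import *
c=cap('wrist');dump(c,'wr3.pkl');save(c,'wr3.png',k=1)
s=c['state'];print(s['tool_pos'],s['width'])
```

```text
[0.52785315 0.25152219 0.22569414] 0.08512557113340377
```

View pics/wr3.png

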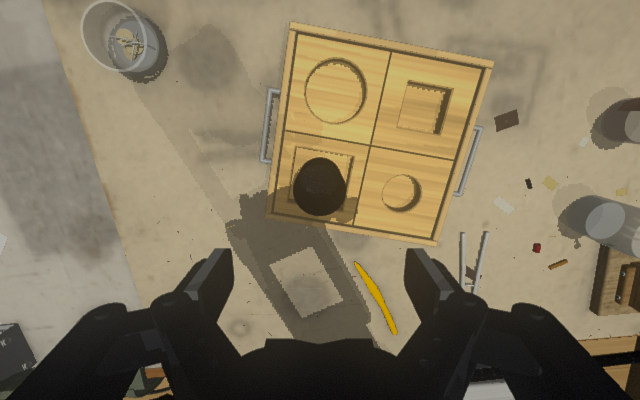

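The cup sits in the wide square well with its rim centre at about (320,184). The other wells are at wide round (336,91), narrow square (427,107) and narrow round (401,192).

Run:
```python
from h import *
c=load('wr3.pkl')
print('cup',ray(c,(320,183),.074).round(4))
for n,q in [('WR',(336,91)),('NS',(426,107)),('NR',(401,192)),('WS',(323,175))]: print(n,ray(c,q,.03).round(4))
```

```text
cup [0.5291 0.2513 0.074 ]
WR [0.6187 0.2237 0.03  ]
NS [0.5908 0.1268 0.03  ]
NR [0.4965 0.1575 0.03  ]
WS [0.5276 0.2479 0.03  ]
```

carry_out --pt "1 0.0118 -0.0391 0 0" --pt "1 0.0118 -0.0391 0 0" --pt "1 0.0118 -0.0391 0 0" --pt "1 0.0118 -0.0391 0 0" --pt "1 0.0118 -0.0391 0 0" --pt "1 0.0118 -0.0391 0 0" --pt "1 0.0118 -0.0391 0 0" --pt "1 0.0118 -0.0391 0 0" --pt "1 0.0118 -0.0391 0 0" --pt "1 0.0118 -0.0391 0 0" --pt "1 0.0118 -0.0391 0 0" --pt "1 0.0 -0.0391 0 0"

```text
time_s: 10.27
tool_pos: [0.6553, -0.2204, 0.2142]
tcp_rot: [-3.135, 0.177, 0.004]
ft_force: [0.9, -0.4, -0.9]
width: 0.0855
gripper_force: 0.0
```

carry_out --pt "0.4 0 0 -0.025 0" --pt "0.4 0 0 -0.025 0" --pt "0.4 0 0 -0.025 0" --pt "0.4 0 0 -0.025 0" --pt "0.4 0 0 0 0" --pt "0.4 0 0 0 0" --pt "0.4 0 0 0 0"

```text
time_s: 10.85
tool_pos: [0.6551, -0.2187, 0.118]
tcp_rot: [3.136, -0.178, 0.001]
ft_force: [-0.1, 0.0, 1.0]
width: 0.0599
gripper_force: 0.0
```

carry_out --pt "0.4 0.002 0 -0.025 0" --pt "0.4 0 0 -0.025 0" --pt "0.4 0 0 -0.025 0" --pt "0.4 0 0 -0.013 0" --pt "0.4 0 0 0 0" --pt "-1 0 0 0 0" --pt "-1 0 0 0 0" --pt "-1 0 0 0 0" --pt "-1 0 0 0 0" --pt "-1 0 0 0 0" --pt "-1 0 0 0 0" --pt "-1 0 0 0 0" --grip_force 30

```text
time_s: 11.85
tool_pos: [0.6586, -0.2194, 0.0327]
tcp_rot: [3.135, -0.178, 0.009]
ft_force: [-0.2, -0.7, 6.6]
width: 0.0282
gripper_force: 29.9
```

carry_out --pt "-1 0 0 0.0 0" --pt "-1 0 0 0.01 0" --pt "-1 0 0 0.02 0" --pt "-1 0 0 0.03 0" --pt "-1 0 0 0.03 0" --pt "-1 0 0 0.03 0" --pt "-1 0 0 0.02 0" --pt "-1 0 0 0 0"

```text
time_s: 12.52
tool_pos: [0.6592, -0.2197, 0.1774]
tcp_rot: [3.132, -0.178, 0.018]
ft_force: [0.9, 0.4, 1.2]
width: 0.0282
gripper_force: 29.6
```

carry_out --pt "-1 -0.0136 0.0314 0 0" --pt "-1 -0.0136 0.0314 0 0" --pt "-1 -0.0136 0.0314 0 0" --pt "-1 -0.0136 0.0314 0 0" --pt "-1 -0.0136 0.0314 0 0" --pt "-1 -0.0136 0.0314 0 0" --pt "-1 -0.0136 0.0314 0 0" --pt "-1 -0.0136 0.0314 0 0" --pt "-1 -0.0136 0.0314 0 0" --pt "-1 -0.0136 0.0314 0 0" --pt "-1 -0.0136 0.0314 0 0" --pt "-1 -0.0136 0.0314 0 0"

```text
time_s: 13.52
tool_pos: [0.4919, 0.1593, 0.1683]
tcp_rot: [3.136, -0.178, -0.003]
ft_force: [0.2, 0.3, 0.0]
width: 0.0284
gripper_force: 29.7
```

carry_out --pt "-1 0 0 -0.02 0" --pt "-1 0 0 -0.02 0" --pt "-1 0 0 -0.02 0" --pt "-1 0 0 -0.015 0" --pt "-1 0 0 0 0" --pt "-1 0 0 0 0" --pt "-1 0 0 0 0"

```text
time_s: 14.1
tool_pos: [0.4939, 0.1581, 0.095]
tcp_rot: [-3.136, 0.178, -0.001]
ft_force: [0.5, -0.5, -0.1]
width: 0.0283
gripper_force: 29.8
```

carry_out --pt "-1 0.002 -0.001 -0.015 0" --pt "-1 0 0 -0.015 0" --pt "-1 0 0 -0.012 0" --pt "-1 0 0 -0.005 0" --pt "-1 0 0 -0.002 0" --pt "-1 0 0 -0.001 0" --pt "-1 0 0 0 0" --pt "-1 0 0 0 0"

```text
time_s: 14.77
tool_pos: [0.4963, 0.1573, 0.0452]
tcp_rot: [-3.136, 0.178, -0.003]
ft_force: [0.5, 0.6, -0.5]
width: 0.0284
gripper_force: 29.8
```

carry_out --pt "-1 0 0 -0.002 0" --pt "-1 0 0 0 0" --pt "-1 0 0 0 0"

```text
time_s: 15.02
tool_pos: [0.4966, 0.1573, 0.0446]
tcp_rot: [-3.136, 0.178, -0.004]
ft_force: [-2.9, -0.7, 6.5]
width: 0.0285
gripper_force: 30.3
```

carry_out --pt "0.5 0 0 0 0" --pt "0.5 0 0 0 0" --pt "0.5 0 0 0 0" --pt "0.5 0 0 0 0" --pt "0.5 0 0 0.02 0" --pt "0.5 0 0 0.03 0" --pt "0.5 0 0 0.035 0" --pt "0.5 0 0 0.035 0" --pt "0.5 0 0 0.035 0" --pt "0.5 0 0 0.035 0" --pt "0.5 0 0 0.01 0" --pt "0.5 0 0 0 0"

```text
time_s: 16.02
tool_pos: [0.4974, 0.1575, 0.2468]
tcp_rot: [-3.134, 0.178, -0.013]
ft_force: [-0.1, 0.3, -0.5]
width: 0.064
gripper_force: 0.0
```

Run:
```python
from h import *
c=cap('wrist');dump(c,'wr4.pkl');save(c,'wr4.png',k=1)
s=c['state'];print(s['tool_pos'],s['width'])
```

```text
[0.49743229 0.15750734 0.24676446] 0.06404973593429054
```

View pics/wr4.png

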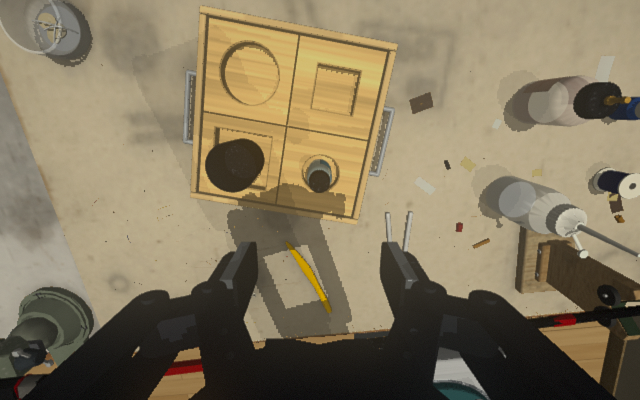

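The epoxy stands upright in the narrow round well at (320,175), and the cup is fine at (235,165). The spool is next.

carry_out --pt "0.4 -0.0048 -0.0319 0 0" --pt "0.4 -0.0048 -0.0319 0 0" --pt "0.4 -0.0048 -0.0319 0 0" --pt "0.4 -0.0048 -0.0319 0 0" --pt "0.4 -0.0048 -0.0319 0 0" --pt "0.4 -0.0048 -0.0319 0 0" --pt "0.4 -0.0048 -0.0319 0 0" --pt "0.4 -0.0048 -0.0319 0 0" --pt "0.4 -0.0048 -0.0319 0 0" --pt "0.4 -0.0048 -0.0319 0 0" --pt "0.4 -0.0048 -0.0319 0 0" --pt "0.4 -0.0048 -0.0319 0 0"

```text
time_s: 17.07
tool_pos: [0.4364, -0.2265, 0.2387]
tcp_rot: [-3.133, 0.178, 0.008]
ft_force: [0.9, 0.3, 0.1]
width: 0.0598
gripper_force: 0.0
```

carry_out --pt "0.4 0 0 -0.025 0" --pt "0.4 0 0 -0.025 0" --pt "0.4 0 0 -0.025 0" --pt "0.4 0 0 -0.025 0" --pt "0.4 0 0 0 0" --pt "0.4 0 0 0 0" --pt "0.4 0 0 0 0"

```text
time_s: 17.65
tool_pos: [0.4379, -0.2256, 0.1421]
tcp_rot: [-3.136, 0.178, 0.001]
ft_force: [0.3, 0.0, 0.9]
width: 0.0599
gripper_force: 0.0
```

Run:
```python
from h import *
c=cap('wrist');dump(c,'wr5.pkl');save(c,'wr5.png',k=1)
s=c['state'];print(s['tool_pos'],s['width'])
```

```text
[ 0.4379022  -0.22555755  0.14213874] 0.05985424240268752
```

View pics/wr5.png

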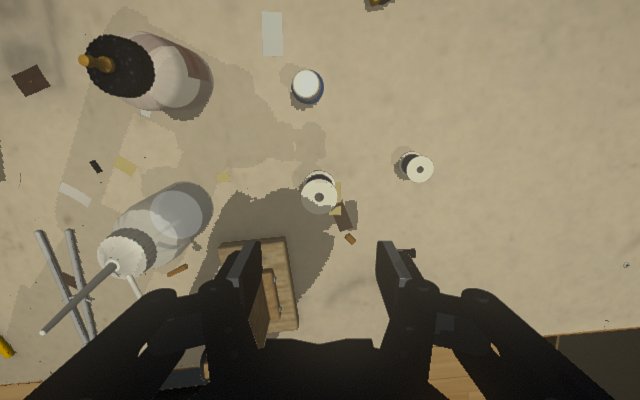

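This shows the larger spool centred at (319,197) and the smaller one at (420,169). The stand base corner is at (288,240).

Run:
```python
from h import *
c=load('wr5.pkl')
for n,q,z in [('spool',(319,197),.038),('edgeL',(301,194),.038),('edgeR',(338,192),.038),('base1',(286,237),.02),('base2',(299,328),.02),('dropcollar',(127,66),.104),('dropbase',(180,80),.04)]: print(n,ray(c,q,z).round(4))
```

```text
spool [ 0.4368 -0.2252  0.038 ]
edgeL [ 0.4413 -0.2099  0.038 ]
edgeR [ 0.4394 -0.2422  0.038 ]
base1 [ 0.394  -0.1877  0.02  ]
base2 [ 0.2848 -0.186   0.02  ]
dropcollar [ 0.5463 -0.1285  0.104 ]
dropbase [ 0.544 -0.129  0.04 ]
```

carry_out --pt "0.3 0 0 -0.03 0" --pt "0.3 0 0 -0.03 0" --pt "0.3 0 0 -0.03 0" --pt "0.3 0 0 -0.024 0" --pt "0.3 0 0 -0.004 0" --pt "0.3 0 0 0 0" --pt "-1 0 0 0 0" --pt "-1 0 0 0 0" --pt "-1 0 0 0 0" --pt "-1 0 0 0 0" --pt "-1 0 0 0 0" --pt "-1 0 0 0 0" --grip_force 30

```text
time_s: 18.7
tool_pos: [0.44, -0.2269, 0.0274]
tcp_rot: [3.134, -0.178, 0.008]
ft_force: [0.2, 0.7, 7.3]
width: 0.0309
gripper_force: 30.1
```

carry_out --pt "-1 0 0 0 0" --pt "-1 0 0 0.01 0" --pt "-1 0 0 0.02 0" --pt "-1 0 0 0.03 0" --pt "-1 0 0 0.03 0" --pt "-1 0 0 0.03 0" --pt "-1 0 0 0 0"

```text
time_s: 19.28
tool_pos: [0.4414, -0.228, 0.1529]
tcp_rot: [3.129, -0.177, 0.02]
ft_force: [1.0, -0.6, 0.6]
width: 0.031
gripper_force: 29.9
```

Run:
```python
from h import *
c=cap('side');dump(c,'s3.pkl');save(c,'s3.png',(240,150,440,350),2.5)
```

```text
(no output)
```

View pics/s3.png

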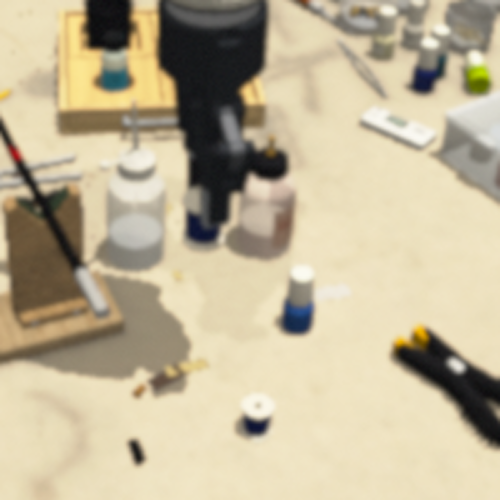

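The large spool is held upright at (203,232); the lacquer, wash and dropper bottles haven't moved.

carry_out --pt "-1 0 0 0.03 0" --pt "-1 0 0 0.03 0" --pt "-1 0 0 0.03 0" --pt "-1 0.0167 0.0395 0 0" --pt "-1 0.0167 0.0395 0 0" --pt "-1 0.0167 0.0395 0 0" --pt "-1 0.0167 0.0395 0 0" --pt "-1 0.0167 0.0395 0 0" --pt "-1 0.0167 0.0395 0 0" --pt "-1 0.0167 0.0395 0 0" --pt "-1 0.0167 0.0395 0 0" --pt "-1 0.0167 0.0395 0 0"

```text
time_s: 20.33
tool_pos: [0.5838, 0.1217, 0.2333]
tcp_rot: [3.136, -0.178, -0.003]
ft_force: [1.3, 0.6, -0.4]
width: 0.0313
gripper_force: 30.0
```

carry_out --pt "-1 0 0 -0.03 0" --pt "-1 0 0 -0.03 0" --pt "-1 0 0 -0.03 0" --pt "-1 0 0 -0.03 0" --pt "-1 0 0 -0.02 0" --pt "-1 0 0 0 0" --pt "-1 0 0 0 0" --pt "-1 0 0 0 0"

```text
time_s: 21.0
tool_pos: [0.5847, 0.1197, 0.0957]
tcp_rot: [-3.136, 0.178, -0.003]
ft_force: [0.7, -0.3, 0.2]
width: 0.0312
gripper_force: 30.0
```

carry_out --pt "-1 0.007 0.0075 0 0" --pt "-1 0 0 -0.015 0" --pt "-1 0 0 -0.015 0" --pt "-1 0 0 -0.015 0" --pt "-1 0 0 -0.006 0" --pt "-1 0 0 0 0" --pt "-1 0 0 -0.003 0" --pt "-1 0 0 -0.003 0" --pt "-1 0 0 0 0" --pt "-1 0 0 0 0"

```text
time_s: 21.83
tool_pos: [0.5926, 0.1276, 0.0395]
tcp_rot: [-3.136, 0.178, -0.006]
ft_force: [0.8, -0.9, 3.5]
width: 0.0309
gripper_force: 30.4
```

carry_out --pt "0.5 0 0 0 0" --pt "0.5 0 0 0 0" --pt "0.5 0 0 0 0" --pt "0.5 0 0 0 0" --pt "0.5 0 0 0.02 0" --pt "0.5 0 0 0.03 0" --pt "1 0 0 0.035 0" --pt "1 0 0 0.035 0" --pt "1 0 0 0.035 0" --pt "1 0 0 0.035 0" --pt "1 0 0 0.02 0" --pt "1 0 0 0 0"

```text
time_s: 22.83
tool_pos: [0.5933, 0.1274, 0.2546]
tcp_rot: [-3.135, 0.178, -0.019]
ft_force: [0.4, -0.9, 1.3]
width: 0.0851
gripper_force: 0.0
```

Run:
```python
from h import *
c=cap('wrist');dump(c,'wr6.pkl');save(c,'wr6.png',k=1)
s=c['state'];print(s['tool_pos'],s['width'])
```

```text
[0.5932694  0.12744515 0.2545867 ] 0.08507508850352753
```

View pics/wr6.png

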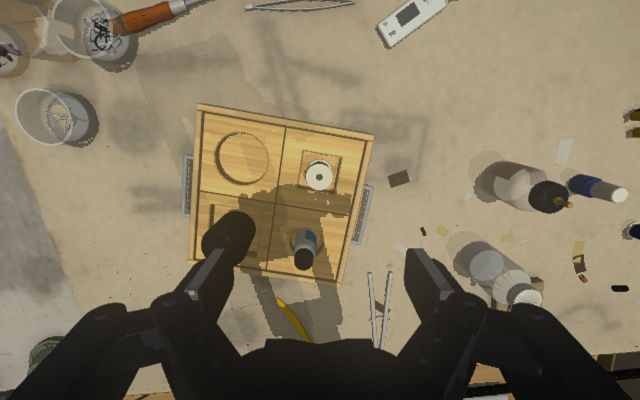

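The spool is in the narrow square well at (319,177). The dropper is last.

carry_out --pt "1 -0.0055 -0.031 0 0" --pt "1 -0.0055 -0.031 0 0" --pt "1 -0.0055 -0.031 0 0" --pt "1 -0.0055 -0.031 0 0" --pt "1 -0.0055 -0.031 0 0" --pt "1 -0.0055 -0.031 0 0" --pt "1 -0.0055 -0.031 0 0" --pt "1 -0.0055 -0.031 0 0" --pt "1 0 0 -0.02 0" --pt "1 0 0 -0.02 0" --pt "1 0 0 -0.02 0" --pt "1 0 0 -0.02 0"

```text
time_s: 23.88
tool_pos: [0.5457, -0.1209, 0.1639]
tcp_rot: [-3.135, 0.179, 0.006]
ft_force: [0.9, 0.2, -0.4]
width: 0.0856
gripper_force: 0.0
```

carry_out --pt "1 0 0 0 0" --pt "1 0 0 0 0"

```text
time_s: 24.05
tool_pos: [0.5453, -0.1203, 0.1642]
tcp_rot: [-3.135, 0.178, 0.01]
ft_force: [0.3, 0.3, 0.4]
width: 0.0853
gripper_force: 0.0
```

Run:
```python
from h import *
c=cap('wrist');dump(c,'wr7.pkl');save(c,'wr7.png',k=1)
s=c['state'];print(s['tool_pos'],s['width'])
for z in (.085,.104): print(proj(c,[.549,-.121,z]))
```

```text
[ 0.54530211 -0.12029225  0.16424129] 0.08530086653526851
[319.75952776 199.8634474 ]
[319.85380246 207.9555846 ]
```

View pics/wr7.png

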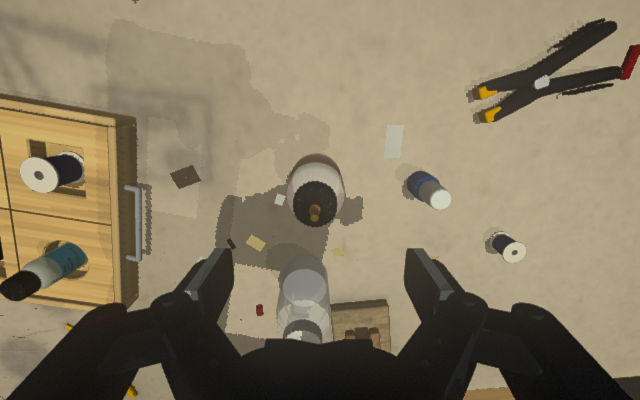

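The dropper collar is centred at (316,203), against a prediction of (320,208), so I'll correct by a few millimetres. The nozzle tip is at 123 mm, so the TCP stays at or above 58 mm to keep the palm clear of it.

carry_out --pt "1 0.0055 0.002 0 0" --pt "1 0 0 -0.025 0" --pt "1 0 0 -0.025 0" --pt "1 0 0 -0.025 0" --pt "1 0 0 -0.02 0" --pt "1 0 0 -0.009 0" --pt "1 0 0 0 0" --pt "1 0 0 0 0"

```text
time_s: 24.77
tool_pos: [0.5535, -0.1189, 0.0646]
tcp_rot: [3.136, -0.178, 0.003]
ft_force: [0.9, -0.2, 0.2]
width: 0.085
gripper_force: 0.0
```

carry_out --pt "1 -0.002 0 -0.005 0" --pt "1 0 0 0 0" --pt "-1 0 0 0 0" --pt "-1 0 0 0 0" --pt "-1 0 0 0 0" --pt "-1 0 0 0 0" --pt "-1 0 0 0 0" --pt "-1 0 0 0 0" --pt "-1 0 0 0 0" --pt "-1 0 0 0 0" --grip_force 40

```text
time_s: 25.6
tool_pos: [0.5511, -0.1189, 0.0593]
tcp_rot: [3.136, -0.178, 0.003]
ft_force: [-0.5, 0.6, 5.0]
width: 0.0499
gripper_force: 41.8
```

carry_out --pt "-1 0 0 0 0" --pt "-1 0 0 0.01 0" --pt "-1 0 0 0.02 0" --pt "-1 0 0 0.03 0" --pt "-1 0 0 0.03 0" --pt "-1 0 0 0.03 0" --pt "-1 0 0 0 0" --pt "-1 0 0 0 0"

```text
time_s: 26.27
tool_pos: [0.5514, -0.1192, 0.1804]
tcp_rot: [3.135, -0.178, 0.006]
ft_force: [-0.7, -0.1, -1.5]
width: 0.0496
gripper_force: 41.8
```

Run:
```python
from h import *
c=cap('side');dump(c,'s4.pkl');save(c,'s4.png',(240,120,440,320),2.5)
```

```text
(no output)
```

View pics/s4.png

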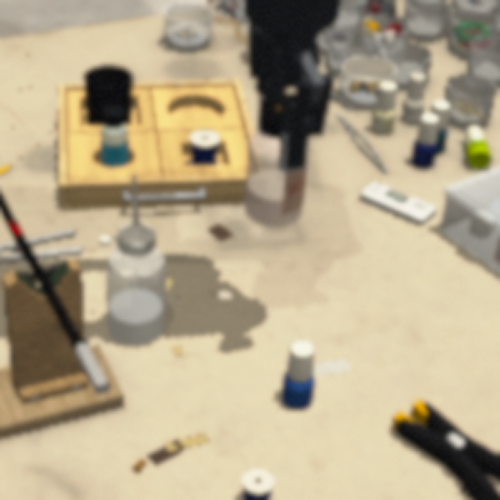

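The dropper is held upright at (275,195), with the wash and lacquer bottles untouched. I'll carry it to the wide round well.

carry_out --pt "-1 0.0062 0.0311 0 0" --pt "-1 0.0062 0.0311 0 0" --pt "-1 0.0062 0.0311 0 0" --pt "-1 0.0062 0.0311 0 0" --pt "-1 0.0062 0.0311 0 0" --pt "-1 0.0062 0.0311 0 0" --pt "-1 0.0062 0.0311 0 0" --pt "-1 0.0062 0.0311 0 0" --pt "-1 0.0062 0.0311 0 0" --pt "-1 0.0062 0.0311 0 0" --pt "-1 0.0062 0.0311 0 0" --pt "-1 0 0 0 0"

```text
time_s: 27.32
tool_pos: [0.6171, 0.229, 0.1739]
tcp_rot: [-3.135, 0.168, 0.01]
ft_force: [-0.9, -0.7, -2.1]
width: 0.0499
gripper_force: 42.1
```

carry_out --pt "-1 0 0 -0.02 0" --pt "-1 0 0 -0.02 0" --pt "-1 0 0 -0.015 0" --pt "-1 0 0 0 0" --pt "-1 0 0 0 0" --pt "-1 0 0 0 0"

```text
time_s: 27.82
tool_pos: [0.6185, 0.2229, 0.1229]
tcp_rot: [3.136, -0.178, -0.002]
ft_force: [0.5, 0.6, -1.5]
width: 0.0499
gripper_force: 42.2
```

Floor contact is expected at a TCP height of 0.071.

carry_out --pt "-1 0 0 -0.018 0" --pt "-1 0 0 -0.018 0" --pt "-1 0 0 -0.01 0" --pt "-1 0 0 0 0" --pt "-1 0 0 -0.003 0" --pt "-1 0 0 -0.003 0" --pt "-1 0 0 0 0" --pt "-1 0 0 0 0"

```text
time_s: 28.48
tool_pos: [0.6192, 0.2234, 0.0723]
tcp_rot: [-3.136, 0.178, -0.002]
ft_force: [-0.4, -0.3, -1.2]
width: 0.0499
gripper_force: 42.2
```

carry_out --pt "-1 0 0 -0.002 0" --pt "-1 0 0 0 0" --pt "-1 0 0 0 0"

```text
time_s: 28.73
tool_pos: [0.6196, 0.2235, 0.0713]
tcp_rot: [-3.136, 0.178, -0.005]
ft_force: [0.3, -0.5, 5.2]
width: 0.0497
gripper_force: 42.4
```

carry_out --pt "1 0 0 0 0" --pt "1 0 0 0 0" --pt "1 0 0 0 0" --pt "1 0 0 0 0" --pt "1 0 0 0 0" --pt "1 0 0 0.02 0" --pt "1 0 0 0.03 0" --pt "1 0 0 0.03 0" --pt "1 0 0 0.03 0" --pt "1 0 0 0.03 0" --pt "1 0 0 0.03 0" --pt "1 0 0 0 0"

```text
time_s: 29.73
tool_pos: [0.6212, 0.224, 0.2483]
tcp_rot: [-3.132, 0.178, -0.021]
ft_force: [0.1, 0.1, 1.4]
width: 0.0854
gripper_force: 0.0
```

carry_out --pt "1 -0.02 0 0.01 0" --pt "1 -0.02 0 0.01 0" --pt "1 -0.02 0 0.01 0" --pt "1 -0.02 0 0 0" --pt "1 0 0 0 0" --pt "1 0 0 0 0" --pt "1 0 0 0 0"

```text
time_s: 30.32
tool_pos: [0.539, 0.2233, 0.2689]
tcp_rot: [3.136, -0.178, 0.0]
ft_force: [0.5, 0.4, 0.3]
width: 0.0853
gripper_force: 0.0
```

Run:
```python
from h import *
c=cap('wrist');d=cap('side');dump(c,'wr8.pkl')
a=c['pixels'][:,:,::-1][0:340,100:500];b=cv2.resize(np.ascontiguousarray(d['pixels'][150:320,240:440,::-1]),(400,340),interpolation=cv2.INTER_CUBIC)
cv2.imwrite('pics/fin.png',np.hstack([a,b]))
s=c['state'];print(s['tool_pos'],s['width'],s['time_s'])
for n,p in [('WR',(.619,.2235)),('NR',(.4958,.1568)),('NS',(.591,.1275)),('WS',(.5245,.249))]: print(n,proj(c,[*p,.03])-[100,0])
```

```text
[0.53902498 0.22326163 0.26893465] 0.08525459790613517 30.3167
WR [211.3035978  102.64328201]
NR [271.3066924  191.80834651]
NS [290.00775016 116.78729779]
WS [200.89731278 178.84956767]
```

View pics/fin.png

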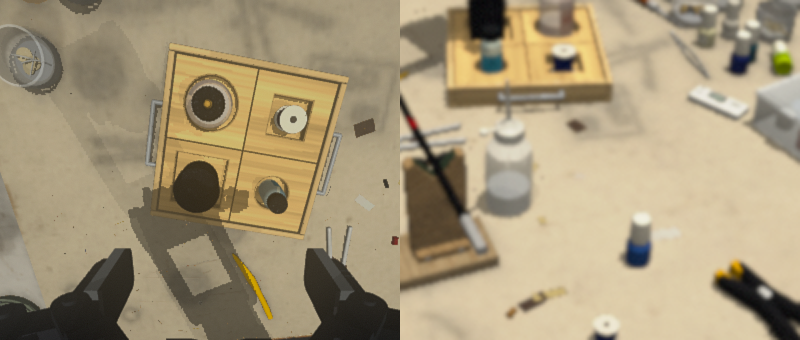

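The final picture shows the dropper at (210,102), the spool (292,120), the cup (196,187) and the epoxy (274,197), all seated in their wells. The wash and lacquer bottles still stand where they were.

```bash
python3 -c "
from h import *
print(arm.finish_job())"
```

```text
the job is handed in; nothing more can be done
None
```

The job is handed in: in the final picture all four things are seated upright in their own wells and the wash and lacquer bottles look unmoved; the hand-in returned no verdict.

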